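Slide the tile out over the edge of the ware board

ROBOT

A 7-joint arm with a two-finger parallel gripper is mounted at the origin on the work surface. World frame = base frame: x ahead of the robot, y to its left, z up, the work surface at z = 0. Lengths are in m, angles in rad, forces in N, time in s.
With the tool pointing down it reaches from about 0.4 to 0.9 m from the base axis. Payload 5.6 kg.
Tool frame: the origin (TCP) lies midway between the tips of the shut fingers; the grasp point (between the pads) lies 19 mm behind it (env.pinch_z is the distance from the TCP to the grasp point, in m); x points along the fingers, z is the direction in which the jaws open and shut, and the axes are right-handed (so a half turn about x gives the same grasp; the last joint's range is limited). The gripper opens to 92 mm and grips with 3 to 60 N. Pads are 20 mm wide; open, the fingers measure 128 mm over their backs; the gripper's body (75 mm by 189 mm) begins 69 mm behind the grasp point.
Start: joints at [-0.043, 0.468, -0.012, 1.603, 0.006, 1.071, -0.056], TCP at [0.65, -0, 0.215] pointing down, gripper open.
Joint ranges: [-2.53, 2.53], [-0.31, 2.02], [-1.57, 1.55], [0.28, 2.44], [-1.29, 4.43], [0.15, 1.84], [-2.92, 2.92]. Speed limits (rad/s): [2.57, 2.57, 3.14, 3.14, 3.14, 3.14, 3.14].

INTERFACE

Orientations are given as a unit quaternion [x, y, z, w].
In Python, from bench import env gives the robot as it stands. The module is installed in compiled form; this text tells all that it offers.
- The arm moves only by the shell command python3 -m inch 'ROWS' [OPENING] [FORCE]. ROWS is JSON, a list of rows, each a list of 4 numbers: the shift along the tool's x, y, z in mm, then the turn about the tool's x in rad. In form: [[dx, dy, dz, turn], ...]. A call has exactly 8 rows; each row shifts and turns the commanded pose from where the row before left it, along the tool's axes as they then stand; what a row does not reach is not made up. A row lasts 1/10 s, in which the tool goes at most 50 mm and 8.59 degrees, less where a joint would pass 70% of its speed; a pose out of reach is approached as far as the arm can. A call with a gripper value outside its range is refused whole. OPENING is the finger opening in mm, from 0 to 91.9, set as the call begins (- or left out, the last holds). The fingers move at their own pace and stop on an object; FORCE is the grip in N (left out, the last holds). Time passes only in rows, so rows that do not move let the fingers close, or fill a call up. It gives the time, the measured TCP pose, the force and the opening at its end, in the units of the state.
- env.observe(): the state, without advancing time (a new reading comes with each control period).
- env.grab_frame(name): name is "scene" or "side" or "wrist"; returns (picture, depth): 420x560x3 uint8, red, green, blue; 420x560 float32, m along the optical axis (not along the pixel's ray), 0 where there is no reading.
- env.camera_info(name): a dict with "fx", "fy", "cx", "cy" (pixels), "pose" (4x4, takes a point from camera to world coordinates). Camera axes: x right, y down, z forward; pixel columns grow to the right and rows downward; lengths in m; the calibration is good to about 2 mm. A picture is of the moment at which its call begins: read the wrist's pose just before it. camera_info takes no time and is no camera call; for the wrist camera it gives the pose at the moment of the call.
- env.close_job(): hands the job in, once; it reports no verdict.
Trained networks look in the newest picture that a camera, given by its name, has taken for a name from the list of things; names that differ only in an ending like _2 or _b are one class to them, and where a whole thing is asked for, a point or a joint stands for the part that bears it (a point fixed in the world has none). Each returns a list of dicts, best first, with "confidence" (0 to 1); they miss things now and then, are a little off and sometimes report something else, mostly with a low value. They report only what shows in the picture. A call takes as long as a camera call. They do not tell look-alikes from the thing itself.
- env.look_for(label, camera): "xy" ([column, row] in pixels, amid what is visible of it).
The state is a dict: "t": time; "qpos": joint angles; "dq": joint speeds; "joint_torque": joint torques, N m; "position": TCP position; "ee_rot": TCP orientation; "force": force on the tool from outside, world axes, zero at the start; "wrist_torque": the same for the moment, N m; "width": finger opening in m.
Only numpy, scipy, OpenCV 4.12 (cv2) and the standard library are available. Lean on these libraries where they do the work, as an engineer would, in place of code of your own. Each camera call takes 0.05 s, during which the arm holds its last target.

TASK

Push the long clay tile flat along the ware board, with the fingertips only, until its front end sticks out 35 mm (a quarter of its length) past the board's open edge and it lies square to that edge, so that its end can be brushed with glaze. Do not lift, tip or pick up the tile, and leave the square tile, the jar and the cup where they are.

Things in the scene. Friction and masses are not known exactly. Their poses are not given: they have to be found in the camera images.
- ware_board: White-topped wooden ware board fixed to the table: 330 mm along its x, 340 mm along its y, flat top 50 mm above the table. Origin under its centre at table height. +x points to the open edge; it points up to 50 degrees either way from straight ahead of the robot. The other three edges carry wooden lips, 12 mm wide, 12 mm above the board's top. Two tiles lie side by side along its y, in either order.
- open_edge (a point): Middle of the board's open edge, at the height of its top: 165 mm along +x from the board's origin, 50 mm up. The edge is straight, runs along the board's y, has no lip, and nothing stands beyond it. Overhang is measured from it along the board's +x.
- long_tile: The tile to push: loose terracotta, 140 mm long (its x), 92 mm wide (its y), 10 mm thick, 0.17 to 0.34 kg, a shallow border drawn on top. Origin at the centre of its underside; rear end at x = -70 mm. It starts flat and wholly on the board, its front 50 to 115 mm short of the open edge, its +x end towards it, turned up to 18 degrees off square. It stops where the push stops.
- long_tile_front (a point): Middle of the long tile's front end face (x = +70 mm of the tile, half-way up its thickness), the end nearer to the open edge.
- square_tile: Bystander: square terracotta tile of the same clay, 88 x 88 x 10 mm, loose on the board beside the long tile (centres some 125 to 175 mm apart along the board's y). Origin at the centre of its underside.
- glaze_jar: Bystander: white jar with a lid, 60 mm diameter, 85 mm tall, standing loose on the table beside the board, on its +y side. Origin at the centre of its underside.
- slip_cup: Bystander: blue-glazed ceramic cup, 68 mm across the rim, 70 mm tall, standing loose on the table beside the board, on its -y side. Origin at the centre of its underside.
Mind the look-alikes: they are no part of the job. What is shaped like the long_tile but purple or red is not meant.

How it is judged:
At the end, for the whole second after the job is handed in: The middle of the long tile's front end stands 27 to 43 mm past the open edge, the tile lies flat and at rest on the board, square to the edge within 8 degrees and within the board's width; the square tile is within 10 mm and the jar and the cup within 15 mm of where they started (x of long_tile_front in the frame of ware_board between 0.192 and 0.208 m and angle between the x axis of long_tile and the x axis of ware_board, either way round below 0.14 rad and y of long_tile in the frame of ware_board between -0.115 and 0.115 m and height (world z) of long_tile between 0.046 and 0.054 m and angle between long_tile's own z axis and vertical below 0.05 rad and linear speed of long_tile below 0.01 m/s and distance of square_tile from where it was at the start of the episode below 0.01 m and distance of each of glaze_jar, slip_cup from where it was at the start of the episode below 0.015 m); the robot touches nothing.
It fails at once if the long tile is lifted more than 8 mm off the board or tipped by more than about 9 degrees (height (world z) of long_tile above 0.058 m or angle between long_tile's own z axis and vertical above 0.16 rad).
It fails at once if the arm or the gripper's body, rather than the fingers, pushes the long tile with over 2 N (contact force between the arm and long_tile above 2 N).
It fails at once if the long tile falls off the board (height (world z) of long_tile below 0.035 m).
It fails at once if the square tile is moved more than 10 mm (distance of square_tile from where it was at the start of the episode above 0.01 m).
It fails at once if the jar or the cup is moved more than 15 mm (distance of any of glaze_jar, slip_cup from where it was at the start of the episode above 0.015 m).
It also fails if it takes over 35 s, if anything falls off the work surface, if the arm or the gripper's body presses on something with over 40 N, if the wrist force passes 120 N, or if a joint passes its speed limit or range.

## Working session

There is one attempt and no reset: what is moved stays moved. The work goes in short steps, Python scripts to look and compute and a shell command to move; the robot and the scene stay as the last step left them, time stands still between calls to the robot, and variables do not carry over. Pictures are saved under pics/ and viewed, and the job is handed in when it is done.

```bash
mkdir -p pics
python3 - <<'E'
from bench import env
import cv2,numpy as np
s=env.observe();print(s['t'],s['position'],s['ee_rot'],s['width'])
for n in ['scene','side','wrist']:
    p,d=env.grab_frame(n)
    cv2.imwrite(f'pics/a_{n}.png',p[:,:,::-1]); np.savez(f'a_{n}.npz',p=p,d=d,**{k:np.array(v) for k,v in env.camera_info(n).items()})
    for l in ['long_tile','square_tile','ware_board','glaze_jar','slip_cup']:
        if n=='scene': print(l,[(r['xy'],round(r['confidence'],2)) for r in env.look_for(l,n)])
print(env.observe()['t'])
E
```

```text
0.0 [ 6.49422387e-01 -1.04910219e-04  2.13659339e-01] [-3.39999873e-05  7.07720390e-01 -8.32402342e-05  7.06492634e-01] 0.09168319871623895
long_tile [([404.0, 206.7], 0.76), ([161.9, 201.0], 0.74), ([223.6, 397.6], 0.63), ([304.3, 230.0], 0.57), ([287.1, 125.0], 0.55)]
square_tile [([250.5, 272.4], 0.64)]
ware_board [([272.1, 251.0], 0.62)]
glaze_jar [([336.8, 192.0], 0.58)]
slip_cup [([176.8, 304.7], 0.7)]
0.4
```

View pics/a_scene.png

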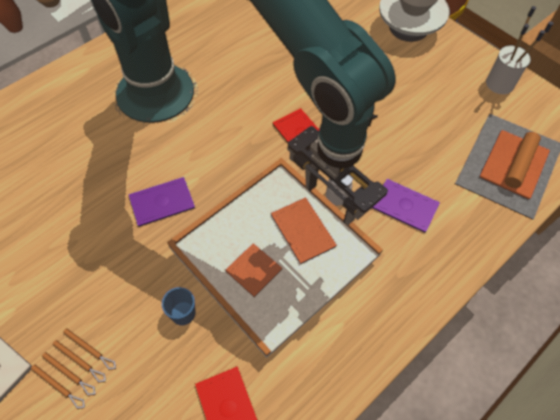

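View pics/a_side.png

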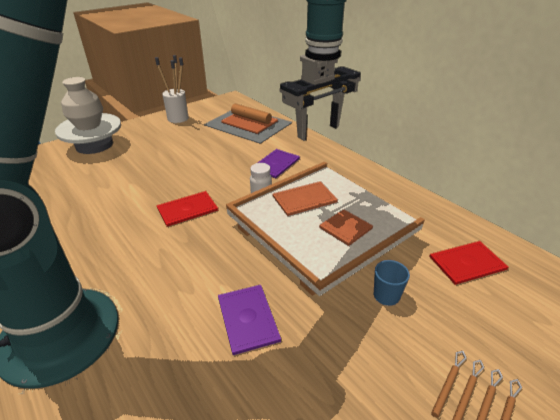

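View pics/a_wrist.png

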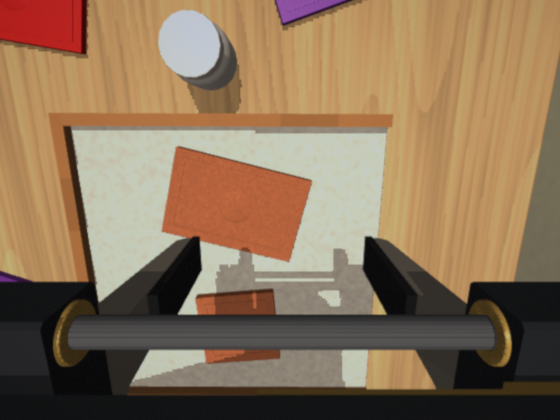

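The scene view shows the orange long tile at about (304,230), the square tile at about (252,270) and the open edge on the lower right. The purple and red tiles are decoys. In the wrist view the long tile is at about (237,205), the square tile at (238,327), the open edge near column 380 and the jar at (195,50). Next I'll work out the geometry.

```bash
cat > geo.py <<'E'
import numpy as np,cv2
def load(f):
    return np.load(f)
def cloud(p,d,info):
    v,u=np.mgrid[:420,:560]
    c=np.stack([(u-info['cx'])/info['fx']*d,(v-info['cy'])/info['fy']*d,d],-1)
    T=np.array(info['pose']); return c@T[:3,:3].T+T[:3,3]
def masks(p):
    h=cv2.cvtColor(p,cv2.COLOR_RGB2HSV); return h
def rect(P2): # min area rect in mm
    return cv2.minAreaRect((P2*1000).astype(np.float32))
E
python3 - <<'E'
from geo import *
for n in ['scene','wrist','side']:
    z=load(f'a_{n}.npz'); W=cloud(z['p'],z['d'],z); h=masks(z['p']).astype(int)
    ok=(z['d']>0)
    for lo,hi in [(0.046,.054),(0.056,0.0655)]:
        m=ok&(W[...,2]>lo)&(W[...,2]<hi)
        print(n,lo,m.sum())
    print('pose',np.round(z['pose'],3).tolist() , z['fx'])
    m=ok&(h[...,0]<14)&(h[...,1]>130)&(W[...,2]>.05)&(W[...,2]<.07)
    m=cv2.morphologyEx(m.astype(np.uint8),cv2.MORPH_OPEN,np.ones((3,3)))
    k,l,st,ce=cv2.connectedComponentsWithStats(m)
    for i in range(1,k):
        if st[i,4]>300:
            P=W[l==i]; r=rect(P[:,:2]); print(i,st[i],np.round(ce[i]),'rect',np.round(r[0],1),np.round(r[1],1),round(r[2],1),'z',np.round(np.median(P[:,2]),4))
            bp=cv2.boxPoints(r);print(bp.round(0).tolist())
    # white board
    m=ok&(abs(W[...,2]-.05)<.006)&(h[...,1]<90)
    m=cv2.morphologyEx(m.astype(np.uint8),cv2.MORPH_OPEN,np.ones((3,3)))
    P=W[m>0]; r=rect(P[:,:2]); print('white',m.sum(),np.round(r[0],1),np.round(r[1],1),r[2],np.median(P[:,2]),cv2.boxPoints(r).round(0).tolist())
    # jar/cup
    m=ok&(W[...,2]>.068)&(W[...,2]<.09); 
    k,l,st,ce=cv2.connectedComponentsWithStats(m.astype(np.uint8))
    for i in range(1,k):
        if st[i,4]>100:
            P=W[l==i]; print('tall',np.round(ce[i]),P.min(0).round(3),P.max(0).round(3))
E
```

```text
scene 0.046 15417
scene 0.056 6621
pose [[0.676, 0.644, -0.357, 0.954], [0.737, -0.584, 0.341, -0.421], [0.011, -0.494, -0.869, 1.083], [0.0, 0.0, 0.0, 1.0]] 517.2129740944531
1 [512 132  26  47 388] [524. 156.] rect [820.  535.5] [ 25.9 161. ] 17.4 z 0.0533
[[784.0, 608.0], [832.0, 455.0], [856.0, 463.0], [808.0, 616.0]]
2 [ 169  160  136  194 1481] [230. 244.] rect [590.3 -90.1] [339.7 330.9] 89.7 z 0.0616
[[424.0, -259.0], [755.0, -261.0], [757.0, 79.0], [426.0, 81.0]]
4 [ 272  199   63   63 2181] [303. 230.] rect [602.2 -13.9] [ 91.2 138.9] 75.1 z 0.06
[[523.0, -40.0], [658.0, -76.0], [681.0, 12.0], [547.0, 48.0]]
6 [ 227  245   54   50 1440] [253. 269.] rect [ 600.4 -159.6] [86.8 85.7] 5.0 z 0.0601
[[553.0, -121.0], [561.0, -206.0], [647.0, -199.0], [640.0, -113.0]]
white 15260 [591.1 124.9] [1004.   720.5] 50.7716064453125 0.04984845541791427 [[-5.0, -36.0], [553.0, -492.0], [1188.0, 286.0], [630.0, 742.0]]
tall [414.  16.] [0.214 0.617 0.068] [0.401 0.813 0.09 ]
tall [506.  70.] [0.584 0.694 0.068] [0.662 0.744 0.09 ]
tall [153.  86.] [-0.014 -0.065  0.068] [0.07  0.056 0.09 ]
[... 1937 characters left out ...]
.3 1370.9] 69.5474624633789 0.05074611147975433 [[-95.0, -37.0], [1189.0, -516.0], [1859.0, 1280.0], [574.0, 1759.0]]
tall [252.  45.] [1.234 0.746 0.068] [1.255 1.67  0.09 ]
tall [70. 44.] [0.473 1.733 0.068] [0.588 1.758 0.09 ]
tall [124.  68.] [0.555 1.074 0.068] [0.717 1.61  0.09 ]
tall [193.  61.] [0.833 1.081 0.068] [0.942 1.1   0.09 ]
tall [465. 125.] [ 1.238 -0.351  0.068] [1.255 0.409 0.09 ]
tall [175. 101.] [0.578 0.697 0.068] [0.653 0.757 0.09 ]
tall [ 88. 129.] [0.199 0.614 0.068] [0.4   0.807 0.09 ]
tall [260. 170.] [0.544 0.107 0.068] [0.594 0.16  0.089]
tall [392. 272.] [ 0.521 -0.36   0.068] [ 0.59  -0.292  0.073]
tall [ 52. 327.] [-0.064 -0.068  0.068] [ 0.064 -0.006  0.09 ]
```

Board yaw is about 0. The open edge is at x≈0.7555 and the centre at (0.590, -0.090). The long tile is centred at (0.601, -0.0135) with a yaw of about -14.5°. I'll back off to x≈0.49 and turn the jaws along y. Pushing +x with both fingertips on the rear end should then square the tile.

```bash
python3 -m inch '[[0,0,-20,0],[0,0,-20,0],[0,0,-20,0],[0,0,-20,0],[0,0,-20,0],[0,0,-20,0],[0,0,-20,0],[0,0,-20,0]]' 45; python3 -m inch '[[5,0,0,0.14],[5,0,0,0.14],[5,0,0,0.14],[10,0,0,0.14],[10,0,0,0.14],[10,0,0,0.14],[10,0,0,0.14],[10,0,0,0.14]]'
```

```text
t: 1.2
position: [0.4892, -0.0001, 0.2147]
ee_rot: [0.0, 0.707, -0.0, 0.707]
force: [0.5, -0.6, 1.0]
width: 0.045
t: 2.0
position: [0.4902, -0.0, 0.1494]
ee_rot: [0.377, 0.598, -0.377, 0.598]
force: [0.2, -0.0, 0.8]
width: 0.045
```

```bash
python3 -m inch '[[10,0,0,0.11],[10,0,0,0.11],[10,0,0,0.12],[10,0,0,0.11],[5,0,3,0],[4,0,2,0],[0,0,0,0],[0,0,0,0]]'
python3 - <<'E'
from bench import env
import cv2
s=env.observe(); print(s['position'],s['ee_rot'],s['force'])
p,d=env.grab_frame('side'); cv2.imwrite('pics/b_side.png',p[:,:,::-1])
E
```

```text
t: 2.8
position: [0.4902, -0.0052, 0.1009]
ee_rot: [0.5, 0.5, -0.499, 0.5]
force: [-0.1, 0.1, -0.4]
width: 0.0449
[ 0.49024669 -0.00518462  0.10087114] [ 0.49978643  0.50026871 -0.49947736  0.50046688] [-0.06210937  0.12576109 -0.36077702]
```

View pics/b_side.png

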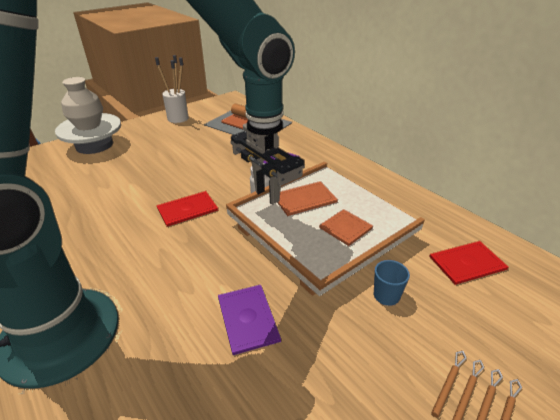

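The side view shows the fingers at about (268,185), behind the long tile's rear end and inside the rear lip. Now I'll lower to z≈0.055 and move up close.

```bash
python3 -m inch '[[8,0,0,0],[8,0,0,0],[8,0,0,0],[8,0,0,0],[6,0,0,0],[5,0,0,0],[3,0,0,0],[0,0,0,0]]'; python3 -m inch '[[0,3,0,0],[0,4,0,0],[0,4,0,0],[0,4,0,0],[0,4,0,0],[0,4,0,0],[0,4,0,0],[0,4,0,0]]'
```

```text
t: 3.65
position: [0.4898, -0.0051, 0.0542]
ee_rot: [0.5, 0.5, -0.5, 0.5]
force: [0.4, -0.6, -0.4]
width: 0.0451
t: 4.45
position: [0.5201, -0.0053, 0.0543]
ee_rot: [0.499, 0.501, -0.501, 0.499]
force: [-4.6, -0.3, 2.5]
width: 0.0452
```

```bash
python3 -m inch '[[0,4,0,0],[0,4,0,0],[0,4,0,0],[0,4,0,0],[0,4,0,0],[0,4,0,0],[0,4,0,0],[0,4,0,0]]'; python3 -m inch '[[0,4,0,0],[0,4,0,0],[0,4,0,0],[0,4,0,0],[0,4,0,0],[0,4,0,0],[0,4,0,0],[0,2,0,0]]'
cat > meas.py <<'E'
import sys
from bench import env
from geo import *
tag=sys.argv[1]; s=env.observe(); print(s['t'],s['position'].round(4) if hasattr(s['position'],'round') else s['position'],s['force'])
for n in sys.argv[2:]:
    info=env.camera_info(n); p,d=env.grab_frame(n); cv2.imwrite(f'pics/{tag}_{n}.png',p[:,:,::-1])
    W=cloud(p,d,info); h=masks(p).astype(int)
    m=(d>0)&(h[...,0]<14)&(h[...,1]>130)&(W[...,2]>.05)&(W[...,2]<.068)
    m=cv2.morphologyEx(m.astype(np.uint8),cv2.MORPH_OPEN,np.ones((3,3)))
    k,l,st,ce=cv2.connectedComponentsWithStats(m)
    for i in range(1,k):
        P=W[l==i]
        if st[i,4]>300 and .4<np.median(P[:,0])<.8 and -.27<np.median(P[:,1])<.1:
            r=rect(P[:,:2]); print(n,'px',np.round(ce[i]),'c',np.round(r[0],1),np.round(r[1],1),round(r[2],1),'z',np.round(np.median(P[:,2]),4),cv2.boxPoints(r).round(0).tolist())
E
python3 meas.py c scene side
```

```text
t: 5.25
position: [0.5534, -0.005, 0.0546]
ee_rot: [0.5, 0.5, -0.5, 0.5]
force: [-2.1, 0.4, -0.4]
width: 0.0449
t: 6.05
position: [0.5836, -0.005, 0.0546]
ee_rot: [0.5, 0.5, -0.5, 0.5]
force: [-1.6, -0.6, 0.6]
width: 0.045
6.05 [ 0.5836 -0.005   0.0546] [-1.63066186 -0.62331453  0.64639511]
scene px [222. 252.] c [ 509.5 -167.6] [240.3 463.8] 42.8 z 0.0615 [[264.0, -79.0], [579.0, -419.0], [755.0, -256.0], [440.0, 84.0]]
scene px [352. 226.] c [669.9  73. ] [ 16.1 172.1] 89.5 z 0.0617 [[584.0, 66.0], [756.0, 64.0], [756.0, 80.0], [584.0, 82.0]]
scene px [329. 244.] c [663.3   4.8] [ 92.1 140.6] 89.2 z 0.06 [[592.0, -40.0], [733.0, -42.0], [734.0, 50.0], [594.0, 52.0]]
scene px [253. 269.] c [ 600.4 -159.4] [87.1 85.6] 5.0 z 0.06 [[553.0, -121.0], [561.0, -206.0], [648.0, -198.0], [640.0, -113.0]]
side px [327. 189.] c [661.6 -18.5] [136.5  52.8] 2.6 z 0.0604 [[592.0, 5.0], [595.0, -48.0], [731.0, -42.0], [729.0, 11.0]]
side px [254. 225.] c [432.  -27.2] [222.6  61. ] 74.6 z 0.0617 [[373.0, -126.0], [432.0, -143.0], [491.0, 72.0], [432.0, 88.0]]
side px [346. 227.] c [ 595.8 -161.5] [86.7 86.5] 5.5 z 0.0607 [[548.0, -123.0], [557.0, -209.0], [643.0, -200.0], [635.0, -114.0]]
```

View pics/c_scene.png

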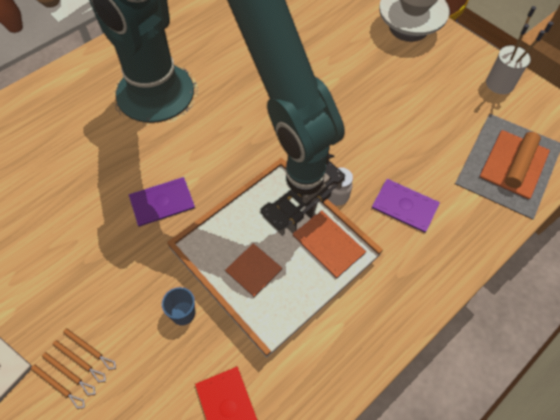

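The scene view shows the long tile at (329,244), now square (about -0.8°), with its front at x≈0.7335. About 57 mm remain, so I'll push 50 mm and measure again.

```bash
python3 -m inch '[[0,4,0,0],[0,4,0,0],[0,4,0,0],[0,4,0,0],[0,4,0,0],[0,4,0,0],[0,4,0,0],[0,4,0,0]]'; python3 -m inch '[[0,4,0,0],[0,4,0,0],[0,3,0,0],[0,3,0,0],[0,2,0,0],[0,1,0,0],[0,1,0,0],[0,0,0,0]]'
python3 meas.py d scene side wrist
```

```text
t: 6.95
position: [0.6153, -0.0049, 0.0546]
ee_rot: [0.5, 0.5, -0.5, 0.5]
force: [-3.5, -0.6, 2.2]
width: 0.0447
t: 7.75
position: [0.6332, -0.0049, 0.0546]
ee_rot: [0.5, 0.5, -0.5, 0.5]
force: [-2.4, -0.3, 1.8]
width: 0.045
7.75 [ 0.6332 -0.0049  0.0546] [-2.41094771 -0.34523379  1.75670642]
scene px [215. 229.] c [ 456.8 -124.1] [172.5 382. ] 26.9 z 0.0616 [[293.0, 7.0], [466.0, -334.0], [620.0, -256.0], [447.0, 85.0]]
scene px [345. 259.] c [713.4   4.7] [140.2  93.3] 0.6 z 0.06 [[643.0, 51.0], [644.0, -43.0], [784.0, -41.0], [783.0, 52.0]]
scene px [253. 269.] c [ 600.5 -158.9] [85.6 85.4] 4.6 z 0.0599 [[554.0, -120.0], [561.0, -205.0], [647.0, -198.0], [640.0, -113.0]]
scene px [246. 329.] c [ 688.  -255.4] [ 10.7 132.3] 89.6 z 0.0617 [[622.0, -260.0], [754.0, -261.0], [754.0, -250.0], [622.0, -250.0]]
side px [341. 182.] c [711.  -22.1] [142.5  46.4] 2.4 z 0.0605 [[639.0, -2.0], [641.0, -48.0], [783.0, -42.0], [781.0, 4.0]]
side px [257. 231.] c [429.2 -39.5] [235.2  15.8] 88.3 z 0.062 [[418.0, -157.0], [434.0, -157.0], [441.0, 78.0], [425.0, 78.0]]
side px [346. 227.] c [ 596.1 -161.4] [88.1 86.8] 5.5 z 0.0608 [[548.0, -122.0], [556.0, -209.0], [644.0, -200.0], [636.0, -114.0]]
side px [380. 247.] c [ 611.8 -255.9] [ 12.  253.8] 89.8 z 0.0621 [[485.0, -261.0], [739.0, -262.0], [739.0, -250.0], [485.0, -249.0]]
wrist px [262. 115.] c [699.9   5. ] [116.5  91.8] 0.4 z 0.0606 [[641.0, 50.0], [642.0, -41.0], [758.0, -41.0], [758.0, 51.0]]
wrist px [129. 140.] c [685.3  72.9] [ 12.8 141. ] 89.9 z 0.0622 [[615.0, 67.0], [756.0, 66.0], [756.0, 79.0], [615.0, 79.0]]
wrist px [520. 271.] c [ 619.7 -137.2] [46.  49.1] 5.0 z 0.0607 [[595.0, -115.0], [599.0, -164.0], [645.0, -160.0], [641.0, -111.0]]
wrist px [537. 362.] c [ 564.8 -158.5] [12.3 18.3] 86.7 z 0.0607 [[555.0, -164.0], [574.0, -165.0], [574.0, -153.0], [556.0, -152.0]]
```

View pics/d_scene.png

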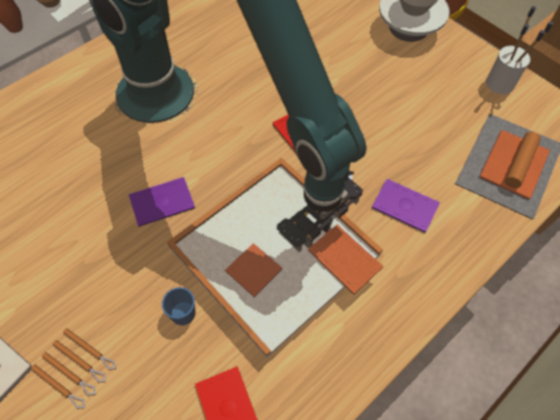

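The tile sits square at (345,259) with an overhang of about 27 mm (cameras 26 to 28). I'll push 8 mm more, then back off, rise and check.

```bash
python3 -m inch '[[0,2,0,0],[0,2,0,0],[0,2,0,0],[0,1,0,0],[0,1,0,0],[0,0,0,0],[0,0,0,0],[0,0,0,0]]'; python3 -m inch '[[0,-2,0,0],[0,-4,0,0],[0,-6,0,0],[0,-10,0,0],[0,-10,0,0],[0,-10,0,0],[0,-10,0,0],[0,0,0,0]]'; python3 -m inch '[[-5,0,0,0],[-10,0,0,0],[-20,0,0,0],[-20,0,0,0],[-20,0,0,0],[-20,0,0,0],[-10,0,0,0],[0,0,0,0]]'
python3 meas.py e scene side wrist
```

```text
t: 8.7
position: [0.6412, -0.0049, 0.0546]
ee_rot: [0.5, 0.5, -0.5, 0.5]
force: [-1.1, -0.1, 0.9]
width: 0.0451
t: 9.5
position: [0.5873, -0.005, 0.0546]
ee_rot: [0.5, 0.501, -0.5, 0.5]
force: [-0.0, -0.9, 0.2]
width: 0.0455
t: 10.3
position: [0.5904, -0.0049, 0.1616]
ee_rot: [0.501, 0.499, -0.499, 0.501]
force: [-0.2, 0.3, -0.8]
width: 0.0448
10.3 [ 0.5904 -0.0049  0.1616] [-0.21131724  0.28366125 -0.83757085]
scene px [215. 267.] c [ 542.9 -223.1] [182.3 390. ] 56.5 z 0.0617 [[330.0, -191.0], [655.0, -407.0], [756.0, -255.0], [431.0, -39.0]]
scene px [349. 223.] c [659.5  72.9] [ 15.1 192.3] 89.2 z 0.0619 [[563.0, 67.0], [756.0, 64.0], [756.0, 79.0], [563.0, 82.0]]
scene px [348. 262.] c [722.4   5. ] [ 92.5 138.8] 89.9 z 0.06 [[653.0, -41.0], [792.0, -41.0], [792.0, 51.0], [653.0, 51.0]]
scene px [253. 269.] c [ 600.7 -159.5] [85.5 84.9] 4.0 z 0.06 [[555.0, -120.0], [561.0, -205.0], [646.0, -199.0], [640.0, -114.0]]
side px [334. 178.] c [718.9   4.1] [143.8  95.5] 0.3 z 0.0606 [[647.0, 51.0], [647.0, -44.0], [791.0, -43.0], [791.0, 52.0]]
side px [346. 227.] c [ 596.5 -161.5] [88
[... 417 characters left out ...]
3 [[529.0, 67.0], [748.0, 67.0], [748.0, 79.0], [529.0, 80.0]]
wrist px [269.  65.] c [699.6   4.9] [95.3 91.2] 0.1 z 0.0606 [[652.0, 50.0], [652.0, -41.0], [747.0, -41.0], [747.0, 51.0]]
wrist px [462. 192.] c [ 600.1 -159.2] [87.7 89.1] 5.1 z 0.0607 [[552.0, -119.0], [560.0, -207.0], [648.0, -200.0], [640.0, -111.0]]
wrist px [550. 277.] c [ 534.3 -253.4] [104.5  14.2] 0.5 z 0.0618 [[482.0, -247.0], [482.0, -261.0], [587.0, -260.0], [586.0, -246.0]]
wrist px [242. 360.] c [432.7  35.4] [65.8 13.5] 89.6 z 0.0621 [[426.0, 3.0], [439.0, 2.0], [440.0, 68.0], [426.0, 68.0]]
wrist px [316. 361.] c [432.7 -38.6] [13.3 78.6] 0.3 z 0.0623 [[426.0, 1.0], [426.0, -78.0], [440.0, -78.0], [439.0, 1.0]]
```

View pics/e_wrist.png

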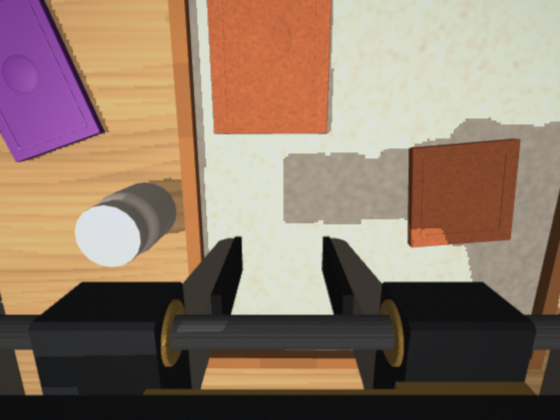

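View pics/e_scene.png

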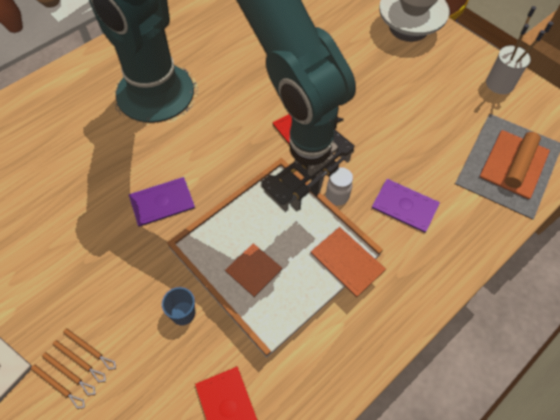

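The pictures show the tile flat and square, overhanging about 36 mm, with the fingers clear. The square tile is where it started, and the cup still shows at about (179,306). I'm handing in.

```bash
python3 -c "
from bench import env
print(env.close_job())"
```

```text
the job is handed in; nothing more can be done
None
```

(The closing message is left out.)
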